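# Push the stuck paint stick out of its casting tube

### The arm

A 7-joint arm with a two-finger parallel gripper is mounted at the origin on the work surface. World frame = base frame: x ahead of the robot, y to its left, z up, the work surface at z = 0. Lengths are in m, angles in rad, forces in N, time in s.
With the tool pointing down it reaches from about 0.4 to 0.925 m from the base axis. Payload 5.6 kg.
Tool frame: the origin (TCP) lies between the finger pads; the fingertips stand 25 mm ahead of it and the grasp point (between the pads) lies 6 mm ahead of it; z points along the fingers, y is the line along which they close (so a half turn about z gives the same grasp; the last joint's range is limited). The gripper opens to 85 mm and grips with 20 to 120 N. Pads are 22 mm wide; open, the fingers measure 114 mm over their backs; the gripper's body (76 mm by 85 mm) begins 54 mm behind the grasp point. The pads swing forward as they close: fully open they stand 13 mm farther back than shut.
Start: joints at [1.159, 0.468, -0.012, 1.603, 0.006, 1.071, -0.056], TCP at [0.234, -0.606, 0.256] pointing down, gripper open.
Joint ranges: [-2.53, 2.53], [-0.31, 2.02], [-1.57, 1.55], [0.28, 2.44], [-1.29, 4.43], [0.15, 1.84], [-2.92, 2.92]. Speed limits (rad/s): [2.57, 2.57, 3.14, 3.14, 3.14, 3.14, 3.14].

### API

Orientations are given as a 3x3 rotation matrix whose columns are the frame's x, y, z axes.
In Python, from rig import arm, eyes gives the robot as it stands.
- The arm moves only by the tool arm_command, never from a script. Its argument "commands" is a list that holds one entry, the list of rows, each a list of 5 numbers: the shift along the tool's x, y, z in mm, then the turn about the tool's z in degrees, then the opening, from 0 (shut) to 1 (fully open). In form: [[[tx, ty, tz, yaw, grip], ...]]. A call has 1 to 5 rows; each row is the pose to reach, as a shift and turn from the pose commanded when the call began, along the tool's axes at that moment; what a row does not reach only later rows make up. A row lasts 1/8 s, in which the tool goes at most 62.5 mm and 10.7 degrees, less where a joint would pass 70% of its speed; a pose out of reach is approached as far as the arm can. A call with a gripper value outside its range is refused whole. The fingers move at their own pace and stop on an object; "squeeze" is the grip in N (left out, the last holds). Time passes only in rows, so rows that repeat a pose let the fingers close. It gives the time, the measured TCP pose, the force, the opening and the grip force at its end, in the units of the state.
- arm.get_state(): the state, without advancing time (a new reading comes with each control period).
- eyes.snapshot(name): name is "scene" or "top" or "wrist"; returns the picture (420x560x3 uint8, red, green, blue); there is no depth.
- eyes.camera_model(name): a dict with "fovy" (degrees; the focal length in pixels is half the picture's height over the tangent of half this angle, whatever the lens; pixels are square), "cx", "cy" (the principal point, pixels), "eye" and "orientation" of the camera in the world. Camera axes: x right, y up, looking along -z (the intrinsics and any distortion apply to the point x, -y, -z); pixel columns grow to the right and rows downward; lengths in m; the calibration is good to about 2 mm. A picture is of the moment at which its call begins: read the wrist's pose just before it. camera_model takes no time and is no camera call; for the wrist camera it gives the pose at the moment of the call.
- arm.job_done(): hands the job in; it is judged then, once.
The state is a dict: "time_s": time; "q": joint angles; "qvel": joint speeds; "joint_efforts": joint torques, N m; "eef_pos": TCP position; "orientation": TCP orientation; "wrist_force": force on the tool from outside, world axes, zero at the start; "wrist_torque": the same for the moment, N m; "gripper_width": opening from 0.0 (shut) to 1.0 (fully open); "finger_force": force on a finger pad.
Only numpy, scipy, OpenCV 4.12 (cv2) and the standard library are available. Lean on these libraries where they do the work, as an engineer would, in place of code of your own. Each camera call takes 0.05 s, during which the arm holds its last target. There are 200 camera calls.

### The job

A cast blue paint stick is stuck in the clear casting tube on the stand. Take the red-handled push rod out of its wooden block, put it down the tube from the top and push the stick out of the bottom into the tray, pressing on gently until you feel the rod's collar bear firmly on the tube's mouth, without ramming it. Let go, leave the rod standing in the tube and the stick untouched in the tray, and leave the jar and the two paint pans where they are.

Things in the scene. Friction and masses are not known exactly. Their poses are not given: they have to be found in the camera images.
- stand: Mould stand, fixed to the table: square steel tray 110 x 110 mm with a 24 mm rim, a green post (128 mm high, 62 mm from the axis, on its -x side) with a clamp ring that holds an upright clear tube over the tray. Origin: centre of the tray's underside, on the table and on the tube's axis; z up. A load of over 24 N from the rod cracks the tube.
- clamp (a point): Point on the tube's axis, in the clamp ring, 85 mm above the table. Tube: outside 25 mm, 70 mm long, bore 19 mm, but the top 12 mm is a brass neck of 15 mm bore. It is clamped at no fixed height: its mouth (top face) is anywhere from 130 to 150 mm above the table; no pose tells where. It does not slip. A spring leaf in the bore, ending 5 mm above its bottom, grips the stick.
- rod: Push rod, loose, about 110 to 180 g, upright in the block's hole at the start: 13 mm aluminium shaft 74 mm long (tip tapered to 10 mm over the last 3 mm), then a collar 28 mm wide and 6 mm thick, then a round red handle 22 mm wide and 50 mm long. Origin: centre of the tip's end face; z runs along the rod to the handle.
- collar: The rod's collar, a fixed part of the rod: disc 28 mm wide, 6 mm thick. Origin: centre of its underside, 74 mm up from its tip. With the collar on the tube's mouth, the tip stands 4 mm out of the tube's bottom; the stick comes free and drops about 9 mm before that.
- handle (a point): Point on the rod's axis at which to grip the handle, 108 mm up from the tip; the handle spans 80 to 130 mm.
- stick: Blue paint stick, loose, 18 mm in diameter, 22 mm long, about 15 g. Origin: centre of its lower end face; z along its axis. At the start it is stuck upright in the tube, its lower end 86 to 95 mm above the table; it yields to a push of about 4 to 12 N.
- block: Wooden block, fixed, 70 x 70 x 80 mm high, with an upright through hole of 15.5 mm in the middle of its top; the rod hangs in it by its collar, tip 6 mm above the table. Origin: centre of its underside.
- jar: Bystander: closed glass jar, 54 mm in diameter, 75 mm high. Origin: centre of its underside.
- pan_teal: Bystander: round steel pan of green paint, 56 mm in diameter, 14 mm high. Origin: centre of its underside.
- pan_yellow: Bystander: round steel pan of yellow paint, 56 mm in diameter, 14 mm high. Origin: centre of its underside.
There are look-alikes about, which are no part of the job. Of the things like the rod, leave any that is green or purple; of the rest the smaller one is meant.

How it is judged:
On the way, in this order (a step that is already met when the one before it is completed fails the run):
1. the rod's tip, inside the tube, bears on the stuck stick (contact force between rod and stick above 2 N and horizontal distance between rod and stand below 0.006 m and z of stick in the frame of stand above 0.05 m), for 0.05 s.
2. with the stick out in the tray, the rod's collar is pressed on the tube's mouth with at least 3 N (contact force between collar and stand above 3 N and z of stick in the frame of stand below 0.04 m and horizontal distance between stick and stand below 0.075 m and z of rod in the frame of stand between 0.052 and 0.08 m and horizontal distance between rod and stand below 0.005 m and angle between rod's own z axis and vertical below 0.08 rad), for 0.15 s.
At the end, for the whole second after the job is handed in: The stick lies at rest in the stand's tray (its origin under 40 mm high and within 75 mm of the tube's axis), and the rod stands at rest, released, in the tube (tip 52 to 80 mm above the stand's underside, within 5 mm of the axis, tilted under 0.08 rad) (z of stick in the frame of stand below 0.04 m and horizontal distance between stick and stand below 0.075 m and z of rod in the frame of stand between 0.052 and 0.08 m and horizontal distance between rod and stand below 0.005 m and angle between rod's own z axis and vertical below 0.08 rad and linear speed of each of stick, rod below 0.02 m/s and contact force between rod and the fingers below 0.1 N); the robot touches nothing.
It fails at once if the rod rams the tube or stand (over 24 N) (contact force between rod and stand above 24 N).
It fails at once if the stick is handled with the fingers (contact force between the fingers and stick above 0.5 N).
It fails at once if the jar is pushed away (30 mm) or tipped (distance of jar from where it was at the start of the episode above 0.03 m or angle between jar's own z axis and vertical above 0.5 rad).
It fails at once if the green pan is pushed away (30 mm) or tipped (distance of pan_teal from where it was at the start of the episode above 0.03 m or angle between pan_teal's own z axis and vertical above 0.5 rad).
It fails at once if the yellow pan is pushed away (30 mm) or tipped (distance of pan_yellow from where it was at the start of the episode above 0.03 m or angle between pan_yellow's own z axis and vertical above 0.5 rad).
It also fails if it takes over 61 s, if anything falls off the work surface, if the arm or the gripper's body presses on something with over 40 N, if the wrist force passes 120 N, or if a joint passes its speed limit or range.

## Working session

There is one attempt and no reset: what is moved stays moved. The work goes in short steps, Python scripts to look and compute and a tool call to move; the robot and the scene stay as the last step left them, time stands still between calls to the robot, and variables do not carry over. Pictures are saved under pics/ and viewed, at most 10 in all, crops included, and the job is handed in when it is done.

Besides the shell and the picture viewer there is one more tool, called after "Emit:" in YAML: its name, and indented under it one key for each argument. arm_command: Moves the arm, as the interface text tells. Its arguments: {"type":"object","properties":{"commands":{"type":"array"},"squeeze":{"type":"number"}},"required":["commands"]}

```bash
mkdir -p pics; ls; python3 - <<'E'
from rig import arm, eyes
import cv2
s=arm.get_state(); print(s)
for n in("scene","top"):
    print(n,eyes.camera_model(n))
    cv2.imwrite(f"pics/{n}0.png",cv2.resize(eyes.snapshot(n)[:,:,::-1],(800,600),interpolation=cv2.INTER_CUBIC))
E
```

```text
pics
{'time_s': 0.0, 'q': array([ 1.15900205,  0.46839424, -0.01162857,  1.60363866,  0.00601448,
        1.07140941, -0.05626415]), 'qvel': array([ 8.73363949e-04, -5.51381225e-04,  1.47439555e-04, -9.86024972e-04,
       -7.99121212e-05,  8.83856299e-04,  7.52280524e-04]), 'joint_efforts': array([ 8.20526820e-04, -5.32394743e+01,  2.16036953e-02, -2.51300687e+01,
        1.13559884e-02,  7.70401239e-03, -1.75998207e-05]), 'eef_pos': array([ 0.23407931, -0.60582553,  0.25532101]), 'orientation': array([[ 9.32761946e-01,  3.60492103e-01, -7.71239320e-04],
       [ 3.60492906e-01, -9.32760508e-01,  1.64304118e-03],
       [-1.27078210e-04, -1.81059259e-03, -9.99998353e-01]]), 'wrist_force': array([-0.09596092, -0.29749392,  0.82326411]), 'wrist_torque': array([ 0.01251461, -0.04432902, -0.00645079]), 'finger_force': 0.0, 'gripper_width': 1.0032620756576807}
scene {'fovy': 44.39952193346076, 'cx': 270.13990912291877, 'cy': 206.72849148310956, 'eye': array([ 1.0324033 , -0.49295184,  0.73046439]), 'orientation': array([[ 0.75257413, -0.45517351,  0.47586684],
       [ 0.65850499,  0.51818326, -0.54576303],
       [ 0.00183064,  0.72408783,  0.68970535]])}
top {'fovy': 45.631667931223504, 'cx': 274.30615441219703, 'cy': 209.9497351189618, 'eye': array([0.46652707, 0.01812233, 0.93628444]), 'orientation': array([[-6.04098484e-03,  9.94348943e-01, -1.05989082e-01],
       [-9.99981521e-01, -5.93481449e-03,  1.31708561e-03],
       [ 6.80617147e-04,  1.05995080e-01,  9.94366421e-01]])}
```

View pics/scene0.png

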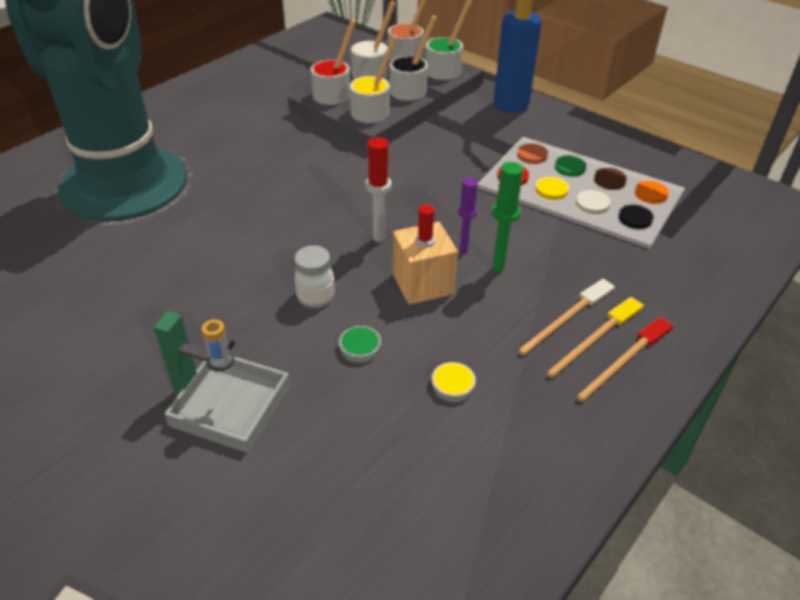

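View pics/top0.png

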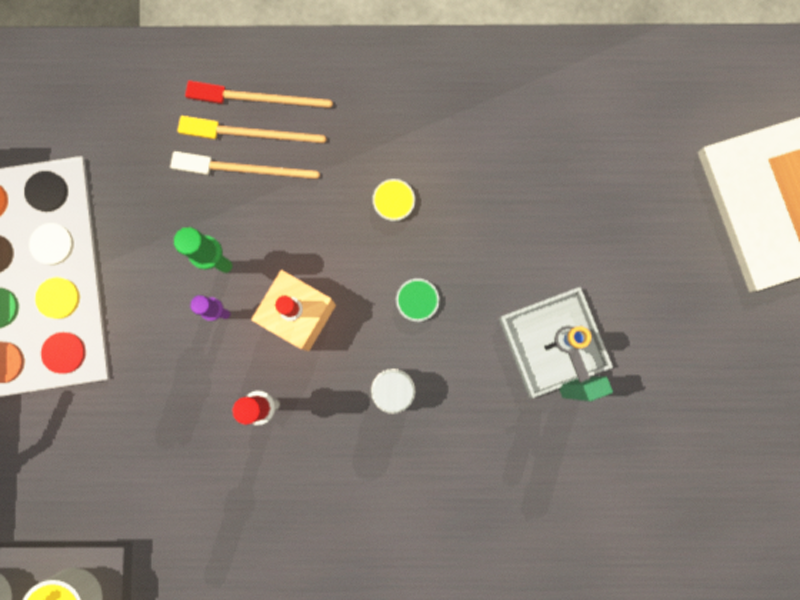

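The scene view shows the target red rod in the block at (426,225), with the taller red look-alike at (378,185). The stand's tube mouth is at (214,327). In the top view the rod handle is at (287,305) and the tube mouth at (579,338). I'll enlarge these areas.

```bash
cat > h.py <<'E'
import numpy as np, cv2
from rig import arm, eyes
def ray(name,u,v,m=None):
    m=m or eyes.camera_model(name); f=210/np.tan(np.radians(m["fovy"])/2)
    d=np.array(m["orientation"])@np.array([(u-m["cx"])/f,-(v-m["cy"])/f,-1]); return np.array(m["eye"]),d/np.linalg.norm(d)
def tri(rs):
    A=sum(np.eye(3)-np.outer(d,d) for e,d in rs); b=sum((np.eye(3)-np.outer(d,d))@e for e,d in rs)
    p=np.linalg.solve(A,b); return p,[np.linalg.norm(np.cross(p-e,d))*1e3 for e,d in rs]
def onz(r,z): e,d=r; return e+d*(z-e[2])/d[2]
def proj(name,P,m=None):
    m=m or eyes.camera_model(name); f=210/np.tan(np.radians(m["fovy"])/2)
    p=np.array(m["orientation"]).T@(np.array(P)-m["eye"]); return m["cx"]-f*p[0]/p[2], m["cy"]+f*p[1]/p[2]
def crop(img,u,v,w,h,k): return cv2.resize(img[v:v+h,u:u+w,::-1],None,fx=k,fy=k,interpolation=cv2.INTER_CUBIC)
E
python3 - <<'E'
from h import *
t=eyes.snapshot("top"); s=eyes.snapshot("scene")
a=np.hstack([crop(t,170,185,66,50,6),crop(t,350,200,66,50,6)])
b=np.hstack([crop(s,270,140,66,50,6),crop(s,110,217,66,50,6)])
cv2.imwrite("pics/m1.png",np.vstack([a,b]))
E
```

```text
(no output)
```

View pics/m1.png

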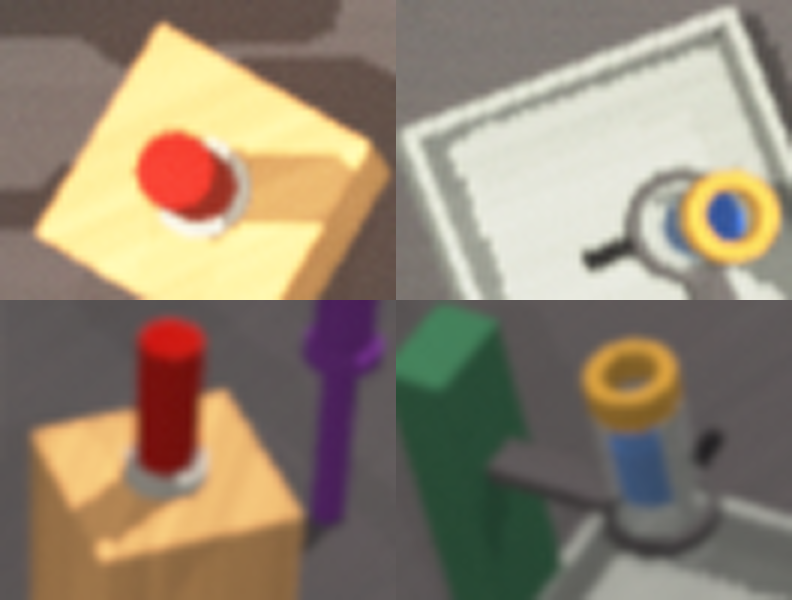

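```bash
python3 - <<'E'
from h import *
off=-0.42
H=tri([ray("top",199.2+off,213.5+off),ray("scene",298.5+off,146.7+off)]);print("handle",H)
print([onz(ray("top",199.2+off,213.5+off),.136),onz(ray("scene",298.5+off,146.7+off),.136)])
T=tri([ray("top",405.7+off,236+off),ray("scene",149+off,228.7+off)]);print("mouth",T)
c=[onz(ray("top",u,v),.024) for u,v in((351.2,221.7),(406.5,201.7),(373,277),(429,259))];print(c,"traycentre",np.mean(c,0))
for n,u,v,z in(("jar",275,273.5,.075),("teal",292.5,210,.014),("yel",275.5,140,.014),("bigred",172,287,.15)): print(n,onz(ray("top",u,v),z))
E
```

```text
handle (array([0.54890423, 0.14033692, 0.13316259]), [np.float64(1.5853176937898128), np.float64(1.5853176937898381)])
[array([0.54748383, 0.13876528, 0.136     ]), array([0.55207754, 0.13871924, 0.136     ])]
mouth (array([ 0.5099281 , -0.19103234,  0.13844332]), [np.float64(1.3219419919799418), np.float64(1.3219419919798772)])
[array([ 0.54125986, -0.12393739,  0.024     ]), array([ 0.57759169, -0.22660678,  0.024     ]), array([ 0.44050472, -0.16119804,  0.024     ]), array([ 0.47234949, -0.26396361,  0.024     ])] traycentre [ 0.50792644 -0.19392646  0.024     ]
jar [0.44891598 0.01645466 0.075     ]
teal [ 0.56453727 -0.0169037   0.014     ]
yel [0.69750582 0.01384732 0.014     ]
bigred [0.43055    0.17722162 0.15      ]
```

```bash
cat >> h.py <<'E'
def rel(P,yawdeg=0,s=None):
    s=s or arm.get_state(); return np.round(np.array(s["orientation"]).T@(np.array(P)-s["eef_pos"])*1e3,1)
E
python3 - <<'E'
from h import *
s=arm.get_state(); m=eyes.camera_model("wrist"); R=s["orientation"]
print(m["fovy"],m["cx"],m["cy"],R.T@(m["eye"]-s["eef_pos"]),np.round(R.T@m["orientation"],3))
print("above tube",rel([.51,-.192,.30])," above rod",rel([.55,.139,.26]))
E
```

```text
61.96175126507584 277.89472388356023 207.3562067502306 [ 8.41744087e-02 -9.64590363e-05 -1.19109200e-01] [[ 0.     0.944  0.329]
 [ 1.    -0.     0.001]
 [ 0.001  0.329 -0.944]]
above tube [ 406.5 -286.8  -44. ]  above rod [ 563.1 -581.1   -3.7]
```

Emit:
arm_command:
  commands:
    - [[50, -35, -20, 0, 1], [100, -71, -20, 0, 1], [150, -107, -20, 0, 1], [200, -143, -20, 0, 1], [250, -178, -20, 0, 1]]

```text
time_s: 0.82
eef_pos: [0.4041, -0.3483, 0.2764]
orientation: [[0.933, 0.36, 0.0], [0.36, -0.933, -0.0], [0.0, 0.0, -1.0]]
wrist_force: [1.0, -0.3, -0.4]
gripper_width: 0.998
finger_force: 0.0
```

Emit:
arm_command:
  commands:
    - [[50, -35, 0, 0, 1], [100, -71, 0, 0, 1], [156, -109, 0, 0, 1], [156, -109, 0, 0, 1], [156, -109, 0, 0, 1]]

```text
time_s: 1.45
eef_pos: [0.5094, -0.1923, 0.276]
orientation: [[0.932, 0.361, -0.001], [0.361, -0.932, -0.0], [-0.001, -0.0, -1.0]]
wrist_force: [-1.1, -1.1, -0.6]
gripper_width: 0.997
finger_force: 0.0
```

```bash
python3 - <<'E'
from h import *
s=arm.get_state(); print(s["time_s"],s["eef_pos"],s["qvel"].round(3))
m=eyes.camera_model("wrist"); im=eyes.snapshot("wrist"); np.save("w1.npy",im)
print(proj("wrist",[.51,-.192,.138],m))
import pickle; pickle.dump((m,s),open("w1.pkl","wb"))
u,v=[int(x) for x in proj("wrist",[.51,-.192,.12],m)]
cv2.imwrite("pics/w1.png",crop(im,u-80,v-60,160,120,5))
E
```

```text
1.45 [ 0.50938098 -0.19227852  0.27601181] [ 0.032 -0.006  0.029  0.004  0.003  0.     0.002]
(np.float64(278.21858965601064), np.float64(199.95291667016468))
```

View pics/w1.png

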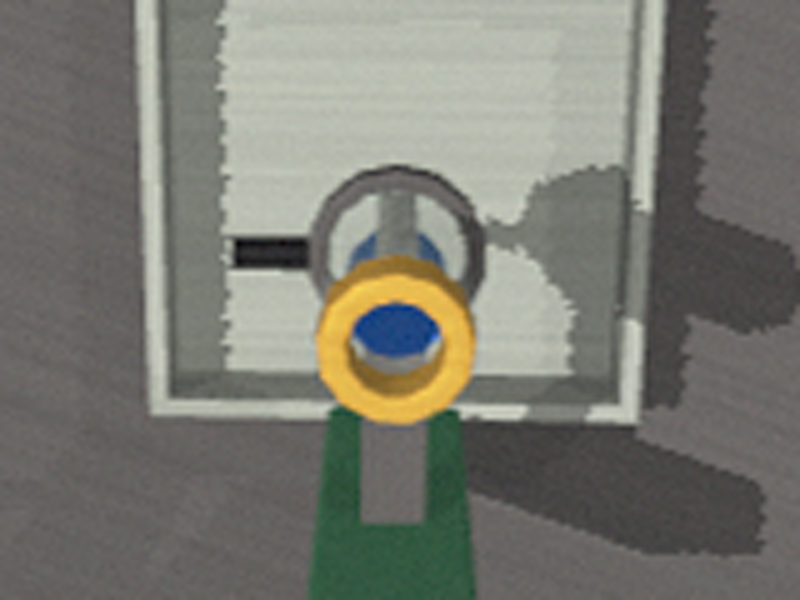

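The wrist view shows the tube mouth ring centred at about (396,346) in the crop. Its outer edge spans columns 316–476, and the post is towards -x of the tool.

```bash
python3 - <<'E'
from h import *
import pickle
m,s=pickle.load(open("w1.pkl","rb"))
u,v=[int(x) for x in proj("wrist",[.51,-.192,.12],m)]
w=ray("wrist",u-80+396/5-.4,v-60+346/5-.4,m)
o=-.42
rs=[ray("top",405.7+o,236+o),ray("scene",149+o,228.7+o),w]
print(tri(rs)); print(tri(rs[::2]),tri(rs[1:]))
for z in(.132,.138,.144): print([onz(r,z) for r in rs])
print("rod",rel([.549,.1395,.27]), s["orientation"].round(3))
E
```

```text
(array([ 0.50942436, -0.19112394,  0.13866113]), [np.float64(0.9453360947125138), np.float64(1.7774906106103767), np.float64(1.012652818233214)])
(array([ 0.50902866, -0.1913195 ,  0.14086465]), [np.float64(0.14148340567182852), np.float64(0.14148340567176593)]) (array([ 0.50929181, -0.19060018,  0.13803773]), [np.float64(1.3511667652713304), np.float64(1.3511667652713892)])
[array([ 0.50945144, -0.19379122,  0.132     ]), array([ 0.50527883, -0.18684592,  0.132     ]), array([ 0.5063403 , -0.19221407,  0.132     ])]
[array([ 0.50913123, -0.19221033,  0.138     ]), array([ 0.5105636 , -0.18991483,  0.138     ]), array([ 0.50820158, -0.19151959,  0.138     ])]
[array([ 0.50881101, -0.19062945,  0.144     ]), array([ 0.51584837, -0.19298375,  0.144     ]), array([ 0.51006286, -0.19082511,  0.144     ])]
rod [ 157.  -296.2    5.8] [[ 0.932  0.361 -0.001]
 [ 0.361 -0.932 -0.   ]
 [-0.001 -0.    -1.   ]]
```

Emit:
arm_command:
  commands:
    - [[29, -55, 0, 0, 1], [58, -110, 0, 0, 1], [87, -165, 0, 0, 1], [116, -219, 0, 0, 1], [140, -265, 0, 0, 1]]

```text
time_s: 2.12
eef_pos: [0.5449, 0.1053, 0.2764]
orientation: [[0.934, 0.358, 0.0], [0.358, -0.934, -0.001], [0.0, 0.001, -1.0]]
wrist_force: [0.3, 0.3, 0.2]
gripper_width: 1.001
finger_force: 0.0
```

Emit:
arm_command:
  commands:
    - [[17, -31, 0, 0, 0.6], [17, -31, 0, 0, 0.6], [17, -31, 0, 0, 0.6]]

```text
time_s: 2.5
eef_pos: [0.5496, 0.1378, 0.276]
orientation: [[0.934, 0.357, -0.0], [0.357, -0.934, -0.001], [-0.001, 0.001, -1.0]]
wrist_force: [-0.7, -0.4, -0.2]
gripper_width: 0.604
finger_force: 0.0
```

```bash
python3 - <<'E'
from h import *
s=arm.get_state(); print(s["time_s"],s["eef_pos"],s["gripper_width"],s["wrist_force"])
m=eyes.camera_model("wrist"); im=eyes.snapshot("wrist")
import pickle; pickle.dump((m,s),open("w2.pkl","wb"))
u,v=[int(x) for x in proj("wrist",[.549,.1395,.11],m)]; print(u,v)
cv2.imwrite("pics/w2.png",crop(im,u-100,v-75,200,150,4))
E
```

```text
2.5 [0.54957879 0.13784817 0.2759624 ] 0.6040603461851721 [-0.69876217 -0.41211664 -0.17363343]
275 190
```

View pics/w2.png

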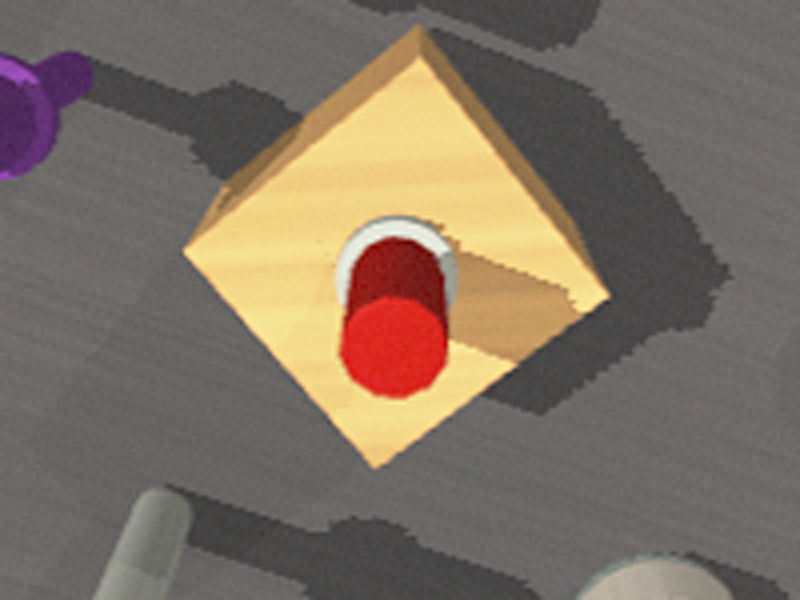

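The wrist view shows the handle's red top face centred at crop (394,347). The purple rod is well to the left, and the fingers at 0.6 opening will clear it.

```bash
python3 - <<'E'
from h import *
import pickle
m,s=pickle.load(open("w2.pkl","rb"))
w=ray("wrist",273.1,201.4,m);o=-.42
rs=[ray("top",199.2+o,213.5+o),ray("scene",298.5+o,146.7+o),w]
print(tri(rs),[onz(r,.136) for r in rs]); p=(onz(w,.136)+onz(rs[0],.136))/2
print(p,"rel",rel([*p[:2],.120],s=s))
E
```

```text
(array([0.54800549, 0.14057253, 0.1334082 ]), [np.float64(1.4206477193585914), np.float64(2.139070406150984), np.float64(1.6400896403264853)]) [array([0.54748383, 0.13876528, 0.136     ]), array([0.55207754, 0.13871924, 0.136     ]), array([0.54711673, 0.14103178, 0.136     ])]
[0.54730028 0.13989853 0.136     ] rel [ -1.2  -2.9 156. ]
```

Emit:
arm_command:
  commands:
    - [[-1, -3, 45, 0, 0.6], [-1, -3, 90, 0, 0.6], [-1, -3, 125, 0, 0.6], [-1, -3, 156, 0, 0.6], [-1, -3, 156, 0, 0.6]]

```text
time_s: 3.18
eef_pos: [0.546, 0.1403, 0.1182]
orientation: [[0.934, 0.358, -0.005], [0.358, -0.934, -0.002], [-0.005, 0.0, -1.0]]
wrist_force: [-0.2, -0.3, 0.5]
gripper_width: 0.603
finger_force: 0.0
```

Emit:
arm_command:
  commands:
    - [[0, 0, 0, 0, 0], [0, 0, 0, 0, 0], [0, 0, 0, 0, 0], [0, 0, 0, 0, 0], [0, 0, 0, 0, 0]]
  squeeze: 40

```text
time_s: 3.8
eef_pos: [0.5485, 0.1425, 0.1219]
orientation: [[0.933, 0.36, 0.003], [0.36, -0.933, -0.0], [0.003, 0.001, -1.0]]
wrist_force: [-0.7, -1.5, 7.1]
gripper_width: 0.246
finger_force: 39.3
```

Emit:
arm_command:
  commands:
    - [[0, 0, -15, 0, 0], [0, 0, -45, 0, 0], [0, 0, -95, 0, 0], [0, 0, -140, 0, 0], [0, 0, -175, 0, 0]]

```text
time_s: 4.42
eef_pos: [0.547, 0.1435, 0.2982]
orientation: [[0.933, 0.361, 0.002], [0.361, -0.933, 0.001], [0.002, -0.0, -1.0]]
wrist_force: [0.7, -0.2, -1.5]
gripper_width: 0.244
finger_force: 39.6
```

```bash
python3 - <<'E'
from h import *
s=arm.get_state(); print(s["time_s"],s["eef_pos"],s["gripper_width"],s["finger_force"],s["wrist_force"])
a=proj("top",s["eef_pos"]);print(a)
print("over tube", rel([.5095,-.1913,.297]),rel([.5095,-.1913,.297],s=s))
E
```

```text
4.425 [0.54695723 0.1434624  0.29815158] 0.24353474159308042 39.601033329963684 [ 0.67257191 -0.17133796 -1.50199189]
(np.float64(176.2719308291094), np.float64(200.9483683684989))
over tube [-155.8  298.7    0.8] [-155.8  298.7    0.8]
```

Emit:
arm_command:
  commands:
    - [[-25, 47, 0, 0, 0], [-52, 100, 0, 0, 0], [-80, 154, 0, 0, 0], [-108, 207, 0, 0, 0], [-135, 259, 0, 0, 0]]

```text
time_s: 5.05
eef_pos: [0.5139, -0.1486, 0.2962]
orientation: [[0.933, 0.361, 0.001], [0.361, -0.933, 0.0], [0.001, -0.0, -1.0]]
wrist_force: [1.0, 0.4, -1.2]
gripper_width: 0.244
finger_force: 39.8
```

Emit:
arm_command:
  commands:
    - [[-21, 40, 10, 0, 0], [-21, 40, 20, 0, 0], [-21, 40, 20, 0, 0], [-21, 40, 20, 0, 0]]

```text
time_s: 5.55
eef_pos: [0.5101, -0.1904, 0.2758]
orientation: [[0.932, 0.363, 0.001], [0.363, -0.932, 0.001], [0.001, -0.0, -1.0]]
wrist_force: [0.4, 0.3, -1.5]
gripper_width: 0.245
finger_force: 39.6
```

```bash
python3 - <<'E'
from h import *
import pickle
s=arm.get_state(); print(s["time_s"],s["eef_pos"],s["gripper_width"],s["finger_force"],s["wrist_force"])
m=eyes.camera_model("wrist"); im=eyes.snapshot("wrist"); sc=eyes.snapshot("scene"); tp=eyes.snapshot("top")
pickle.dump((m,s),open("w3.pkl","wb"))
u,v=[int(x) for x in proj("wrist",[.5093,-.1913,.15],m)]
us,vs=[int(x) for x in proj("scene",[.5093,-.1913,.17])]
print(u,v,us,vs)
cv2.imwrite("pics/w3.png",np.hstack([crop(im,u-40,v-60,80,120,5),crop(sc,us-40,vs-60,80,120,5)]))
E
```

```text
5.55 [ 0.51008998 -0.19039415  0.27582977] 0.24489580562140809 39.63923156261444 [ 0.43193296  0.29784454 -1.45069174]
279 207 144 214
```

View pics/w3.png

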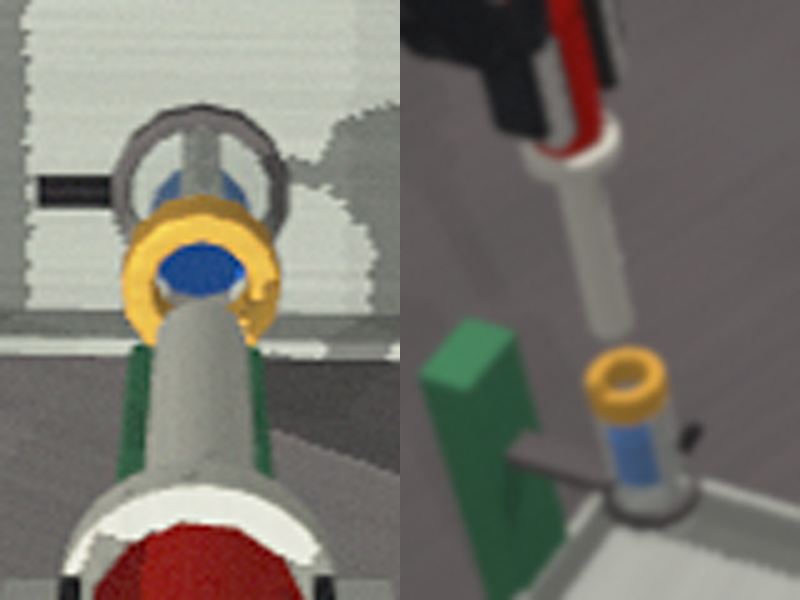

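The wrist crop shows the rod tip laterally aligned with the mouth, both at about column 200. In the scene crop the shaft axis extended meets the mouth within about 3 crop px (0.4 mm). I'll correct slightly and descend gently.

Emit:
arm_command:
  commands:
    - [[0.3, 0.3, 6, 0, 0], [0.3, 0.3, 12, 0, 0], [0.3, 0.3, 17, 0, 0], [0.3, 0.3, 21, 0, 0], [0.3, 0.3, 24, 0, 0]]

```text
time_s: 6.32
eef_pos: [0.5101, -0.1919, 0.2511]
orientation: [[0.933, 0.361, 0.0], [0.361, -0.933, 0.001], [0.0, -0.001, -1.0]]
wrist_force: [0.2, 1.7, -1.4]
gripper_width: 0.246
finger_force: 39.7
```

Emit:
arm_command:
  commands:
    - [[0, 0, 2, 0, 0], [0, 0, 4, 0, 0]]

```text
time_s: 6.58
eef_pos: [0.5101, -0.192, 0.2473]
orientation: [[0.933, 0.361, 0.0], [0.361, -0.933, 0.001], [0.0, -0.0, -1.0]]
wrist_force: [-0.1, 3.2, -0.8]
gripper_width: 0.248
finger_force: 39.7
```

Emit:
arm_command:
  commands:
    - [[0.3, -0.8, 1, 0, 0], [0.3, -0.8, 4, 0, 0], [0.3, -0.8, 7, 0, 0], [0.3, -0.8, 10, 0, 0]]

```text
time_s: 7.08
eef_pos: [0.51, -0.1917, 0.2371]
orientation: [[0.933, 0.36, 0.0], [0.36, -0.933, -0.0], [0.0, 0.0, -1.0]]
wrist_force: [0.3, 1.3, -0.5]
gripper_width: 0.244
finger_force: 39.6
```

Emit:
arm_command:
  commands:
    - [[0.1, -0.4, 2, 0, 0], [0.1, -0.4, 4, 0, 0], [0.1, -0.4, 6, 0, 0], [0.1, -0.4, 8, 0, 0]]

```text
time_s: 7.58
eef_pos: [0.5104, -0.1913, 0.2308]
orientation: [[0.933, 0.36, 0.001], [0.36, -0.933, -0.001], [0.001, 0.001, -1.0]]
wrist_force: [-1.7, 1.6, 9.0]
gripper_width: 0.245
finger_force: 40.6
```

Emit:
arm_command:
  commands:
    - [[0, 0, 2, 0, 0], [0, 0, 4, 0, 0], [0, 0, 6, 0, 0]]

```text
time_s: 7.95
eef_pos: [0.5104, -0.1913, 0.225]
orientation: [[0.933, 0.36, 0.001], [0.36, -0.933, -0.001], [0.001, 0.001, -1.0]]
wrist_force: [-2.2, 1.6, 10.2]
gripper_width: 0.246
finger_force: 40.6
```

Emit:
arm_command:
  commands:
    - [[-0.3, -0.5, 3, 0, 0], [-0.3, -0.5, 6, 0, 0], [-0.3, -0.5, 9, 0, 0], [-0.3, -0.5, 12, 0, 0], [-0.3, -0.5, 15, 0, 0]]

```text
time_s: 8.57
eef_pos: [0.5102, -0.1913, 0.2101]
orientation: [[0.933, 0.36, 0.002], [0.36, -0.933, -0.001], [0.001, 0.002, -1.0]]
wrist_force: [-3.5, 1.4, 9.8]
gripper_width: 0.248
finger_force: 40.7
```

Emit:
arm_command:
  commands:
    - [[0, 0, 2, 0, 0], [0, 0, 4, 0, 0], [0, 0, 6, 0, 0], [0, 0, 8, 0, 0], [0, 0, 10, 0, 0]]

```text
time_s: 9.2
eef_pos: [0.5101, -0.1913, 0.2]
orientation: [[0.933, 0.36, 0.002], [0.36, -0.933, -0.001], [0.001, 0.002, -1.0]]
wrist_force: [-2.5, 0.4, 9.9]
gripper_width: 0.245
finger_force: 40.7
```

Emit:
arm_command:
  commands:
    - [[-0.2, 0, 1.5, 0, 0], [-0.2, 0, 3, 0, 0], [-0.2, 0, 4.5, 0, 0], [-0.2, 0, 6, 0, 0], [-0.2, 0, 7, 0, 0]]

```text
time_s: 9.82
eef_pos: [0.5095, -0.1913, 0.1915]
orientation: [[0.933, 0.36, 0.001], [0.36, -0.933, -0.001], [0.001, 0.001, -1.0]]
wrist_force: [0.6, 0.1, -1.3]
gripper_width: 0.246
finger_force: 39.7
```

Emit:
arm_command:
  commands:
    - [[0, 0, 1, 0, 0], [0, 0, 2, 0, 0], [0, 0, 3, 0, 0]]

```text
time_s: 10.2
eef_pos: [0.5092, -0.1908, 0.188]
orientation: [[0.933, 0.361, -0.0], [0.361, -0.933, 0.0], [-0.0, -0.0, -1.0]]
wrist_force: [0.8, 0.3, -1.2]
gripper_width: 0.245
finger_force: 39.7
```

Emit:
arm_command:
  commands:
    - [[0, 0, 1, 0, 0], [0, 0, 2, 0, 0], [0, 0, 3, 0, 0]]

```text
time_s: 10.58
eef_pos: [0.5093, -0.1909, 0.1852]
orientation: [[0.933, 0.36, 0.0], [0.36, -0.933, -0.0], [0.0, 0.0, -1.0]]
wrist_force: [1.2, 0.5, 0.2]
gripper_width: 0.248
finger_force: 39.7
```

Emit:
arm_command:
  commands:
    - [[0, 0, 0.7, 0, 0], [0, 0, 1.2, 0, 0]]

```text
time_s: 10.82
eef_pos: [0.5093, -0.1909, 0.1841]
orientation: [[0.933, 0.36, 0.0], [0.36, -0.933, -0.0], [0.0, 0.0, -1.0]]
wrist_force: [1.0, 0.0, -0.8]
gripper_width: 0.244
finger_force: 39.7
```

Emit:
arm_command:
  commands:
    - [[0, 0, 0.6, 0, 0], [0, 0, 1.2, 0, 0]]

```text
time_s: 11.08
eef_pos: [0.5093, -0.1909, 0.1829]
orientation: [[0.933, 0.36, 0.0], [0.36, -0.933, -0.0], [0.0, 0.0, -1.0]]
wrist_force: [0.6, 0.8, -1.2]
gripper_width: 0.245
finger_force: 39.7
```

Emit:
arm_command:
  commands:
    - [[0, 0, 0.5, 0, 0], [0, 0, 1, 0, 0]]

```text
time_s: 11.32
eef_pos: [0.5093, -0.1909, 0.1824]
orientation: [[0.933, 0.36, 0.0], [0.36, -0.933, -0.0], [0.0, 0.0, -1.0]]
wrist_force: [-2.2, 1.1, 7.1]
gripper_width: 0.245
finger_force: 40.2
```

Emit:
arm_command:
  commands:
    - [[0, 0, 0.2, 0, 0], [0, 0, 0.2, 0, 0], [0, 0, 0.2, 0, 0]]

```text
time_s: 11.7
eef_pos: [0.5093, -0.1909, 0.1824]
orientation: [[0.933, 0.36, 0.0], [0.36, -0.933, -0.0], [0.0, 0.0, -1.0]]
wrist_force: [-0.4, 0.4, 5.4]
gripper_width: 0.249
finger_force: 40.3
```

```bash
python3 - <<'E'
from h import *
s=arm.get_state(); print(s["time_s"],s["eef_pos"],s["wrist_force"])
sc=eyes.snapshot("scene"); us,vs=[int(x) for x in proj("scene",[.5093,-.1913,.1])]
tp=eyes.snapshot("top"); ut,vt=[int(x) for x in proj("top",[.5093,-.1913,.1])]
cv2.imwrite("pics/s4.png",np.hstack([crop(sc,us-40,vs-60,80,120,5),crop(tp,ut-40,vt-60,80,120,5)]))
E
```

```text
11.7 [ 0.5093005  -0.1908973   0.18240373] [-0.38523034  0.4294985   5.43276842]
```

View pics/s4.png

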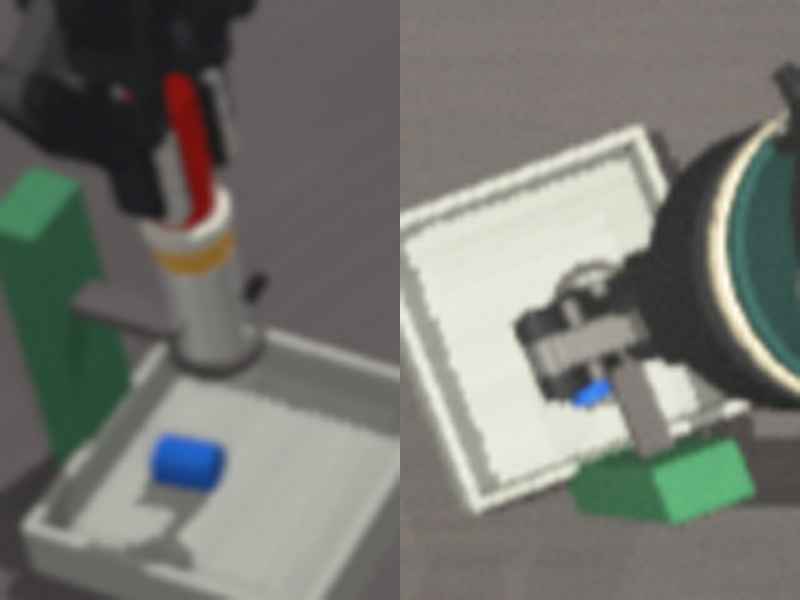

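The stick lies in the tray at left crop (190,462), and the collar sits on the brass neck at (190,235). I'll press slightly more, then release and retreat.

Emit:
arm_command:
  commands:
    - [[0, 0, 0.4, 0, 0], [0, 0, 0.4, 0, 0], [0, 0, 0.4, 0, 0]]

```text
time_s: 12.18
eef_pos: [0.5094, -0.1909, 0.1824]
orientation: [[0.933, 0.36, 0.0], [0.36, -0.933, -0.0], [0.0, 0.001, -1.0]]
wrist_force: [-2.5, 0.9, 7.1]
gripper_width: 0.248
finger_force: 40.6
```

Emit:
arm_command:
  commands:
    - [[0, 0, -0.5, 0, 0], [0, 0, -0.5, 0, 0.6], [0, 0, -0.5, 0, 0.6], [0, 0, -0.5, 0, 0.6], [0, 0, -0.5, 0, 0.6]]
  squeeze: 20

```text
time_s: 12.8
eef_pos: [0.5091, -0.1909, 0.1816]
orientation: [[0.933, 0.36, -0.0], [0.36, -0.933, 0.0], [-0.0, -0.0, -1.0]]
wrist_force: [0.5, -0.8, -0.4]
gripper_width: 0.597
finger_force: 0.0
```

Emit:
arm_command:
  commands:
    - [[0, 0, -15, 0, 0.6], [0, 0, -45, 0, 0.6], [0, 0, -85, 0, 0.6], [0, 0, -120, 0, 0.6], [0, 0, -120, 0, 0.6]]

```text
time_s: 13.42
eef_pos: [0.5109, -0.1913, 0.306]
orientation: [[0.933, 0.36, 0.007], [0.36, -0.933, -0.003], [0.006, 0.005, -1.0]]
wrist_force: [-0.4, -0.7, 0.7]
gripper_width: 0.602
finger_force: 0.0
```

```bash
python3 - <<'E'
from h import *
s=arm.get_state(); print(s["time_s"],s["eef_pos"],s["wrist_force"],s["gripper_width"])
sc=eyes.snapshot("scene"); cv2.imwrite("pics/s5.png",crop(sc,60,100,260,195,3))
E
```

```text
13.425 [ 0.51094094 -0.19125905  0.30595585] [-0.35987935 -0.74914063  0.709282  ] 0.6019538247188635
```

View pics/s5.png

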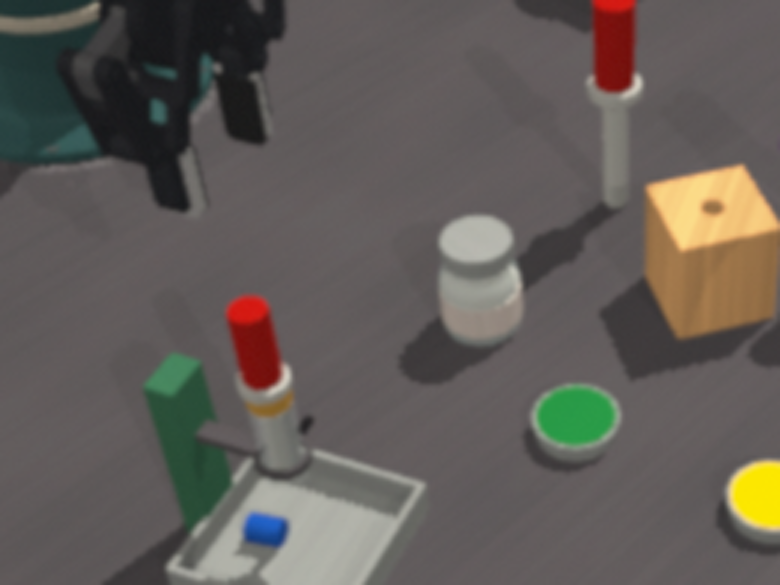

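The rod stands upright in the tube at (262,340) and the stick lies in the tray at (265,529). The gripper is clear, and the jar and pans are where they were.

```bash
python3 -c "
from rig import arm; print(arm.job_done())"
```

```text
the job is handed in; nothing more can be done
None
```

The job is handed in: the stick was pushed out into the tray, the collar was pressed on the tube's mouth at roughly 9 N, and the rod was left standing released, with the jar and both pans where they were in the last picture.

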